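# Unlatch the die guard and hold it open

## Task

The dies behind the guard door are to be inspected. Lift the steel latch loop up and off the two posts that it locks together, lay it in the empty blue tray in front of you, then swing the spring-shut guard door open by its post and keep holding it at 60 degrees open; finish while still holding it there, and leave the oil can and the cup standing where they are.

Things in the scene. Friction and masses are not known exactly. Their poses are not given: they have to be found in the camera images.
- die_station: Fixed grey steel housing, 130 deep (x) x 200 wide (y) x 110 high. Origin under its centre, on the bench; its -x side is the front with the guard door, hinged at the +y end. Two upright posts, 12 mm thick, 60 mm apart, stand on 40 mm collars (top 105 mm up): on the door at [-0.099, -0.055] when shut, top 165 mm up; on the housing at [-0.099, -0.115], top 145 mm up.
- guard_door (a joint): Door angle in rad: 0 shut, grows as its free edge swings forward to the robot (clockwise from above) about the upright hinge axis; stop at 1.75. 60 degrees is 1.047. A spring pulls it shut: 0.2 N m when shut, 0.62 N m at 60 degrees (4 N at the post); let go, it springs shut. While the loop is on the posts the door cannot open.
- handle_post (a point): Grip point on the door's upright handle post, 148 mm above the bench: round steel, 12 mm thick, rising 60 mm over its collar, top 17 mm above this point. Its axis is 150 mm from the hinge axis. Grip it from above to swing the door; the point moves with the door.
- door_hinge (a point): Point of the door's upright hinge axis at the height of point handle_post (148 mm above the bench).
- loop_tab (a point): Centre of the latch loop's upright lift tab: 12 thick (loop's x) x 26 wide (its y) x 36 high, on a stem over the middle of the ring. The loop is one rigid steel piece, 102 mm high, 0.1 to 0.2 kg; this point is 84 mm above its underside. On the posts its axes are those of the housing within 0.03 rad. It must rise 60 mm to clear the posts.
- loop_ring (a point): Centre of the loop's ring, 4 mm above its underside: a flat long ring of 8 mm round steel bar, outside 98 mm (its y) x 38 mm (its x), that lies round both posts on their collars.
- tray: Fixed open blue tray, 105 mm (its x) x 148 mm (its y) x 45 mm high, clear inside 92 x 132 mm, floor 2 mm thick; its lower side wall (32 mm) is at -y. Origin under its centre, on the bench.
- oil_can_mid (a point): Bystander: dark red oil can with a thin spout, 56 x 75 x 150 mm; point half-way up.
- dark_cup_mid (a point): Bystander: dark steel cup, 72 mm across, 110 mm high; point half-way up.
There are look-alikes about, which are no part of the job. Of the things shaped like the part that bears loop_tab, the bare steel one is meant.

How it is judged (in metres and radians):
On the way, in this order (a step that is already met when the one before it is completed fails the run):
1. the loop is lifted clear of the posts while the door is shut (height (world z) of loop_ring above 0.168 m and value of joint guard_door below 0.15 rad), for 0.1 s.
2. the loop lies in the tray, let go, with the door still shut (x of loop_ring in the frame of tray between -0.045 and 0.045 m and y of loop_ring in the frame of tray between -0.065 and 0.065 m and z of loop_ring in the frame of tray below 0.04 m and contact force between the fingers and latch_loop below 0.1 N and linear speed of latch_loop below 0.03 m/s and value of joint guard_door below 0.15 rad), for 0.2 s.
At the end, for the whole second after the job is handed in: The fingers still hold the guard door (more than 1.5 N), still, at 60 degrees open within 6 degrees either way (0.942 to 1.152 rad), and the latch loop lies in the tray, let go and at rest (value of joint guard_door between 0.942 and 1.152 rad and velocity of joint guard_door between -0.1 and 0.1 rad/s and contact force between the fingers and guard_door above 1.5 N and x of loop_ring in the frame of tray between -0.045 and 0.045 m and y of loop_ring in the frame of tray between -0.065 and 0.065 m and z of loop_ring in the frame of tray below 0.04 m and linear speed of latch_loop below 0.03 m/s and contact force between the arm and latch_loop below 0.1 N); the arm keeps its last pose, push and grip.
It fails at once if the oil can or the cup is moved by more than 40 mm (distance of any of oil_can_mid, dark_cup_mid from where it was at the start of the episode above 0.04 m).
It also fails if it takes over 54 s, if anything falls off the work surface, if the arm or the gripper's body presses on something with over 40 N, if the wrist force passes 120 N, or if a joint passes its speed limit or range.

## Robot

A 6-joint arm with a two-finger parallel gripper is mounted at the origin on a cart in front of the work surface, level with it; the furniture and walls round the work are solid. World frame = base frame: x ahead of the robot, y to its left, z up, the work surface at z = 0. Lengths are in mm, angles in rad, forces in N, time in s.
With the tool pointing down it reaches from about 250 to 775 mm from the base axis. Payload 8.9 kg.
Tool frame: the origin (TCP) lies on the centre line of the jaws, within the pads' length; the fingertips stand 25 mm ahead of it and the grasp point (between the pads) lies 6 mm ahead of it; x points along the fingers, y is the direction in which the jaws open and shut, and the axes are right-handed (so a half turn about x gives the same grasp; the last joint's range is limited). The gripper opens to 85 mm and grips with 20 to 120 N. Pads are 22 mm wide; open, the fingers measure 114 mm over their backs; the gripper's body (76 mm by 85 mm) begins 54 mm behind the grasp point. The pads swing forward as they close: fully open they stand 13 mm farther back than shut.
Start: joints at [-1.276, 0.291, -0.153, 1.127, 0, 1.431], TCP at [220.67, -476.37, 256.305] pointing down, gripper open.
Joint ranges: [-2.52, 2.52], [-0.91, 1.74], [-1.3, 1.37], [-1.96, 2.02], [-1.52, 1.47], [-3.14, 3.14]. Speed limits (rad/s): [2.22, 2.22, 2.79, 3.14, 3.14, 3.14].

## Interface

Orientations are given as a unit quaternion [x, y, z, w].
In Python, from cell import r, optics gives the robot as it stands.
- The arm moves only by the tool apply_moves, never from a script. Its argument "moves" is one flat list of numbers, 5 for each row, row after row: the finger opening in m, from 0 to 0.0854, then the shift along the tool's x, y, z in m, then the turn about the tool's x in rad. In form: [gripper, dx, dy, dz, twist, gripper, dx, dy, dz, twist, ...]. A call has 1 to 5 rows; each row is the pose to reach, as a shift and turn from the pose measured when the call began, along the tool's axes at that moment; what a row does not reach only later rows make up. A row lasts 1/10 s, in which the tool goes at most 50 mm and 8.59 degrees, less where a joint would pass 70% of its speed; a pose out of reach is approached as far as the arm can. A call with a gripper value outside its range is refused whole. The fingers move at their own pace and stop on an object; "newtons" is the grip in N (left out, the last holds). Time passes only in rows, so rows that repeat a pose let the fingers close. It gives the time, the measured TCP pose, the force and the opening at its end, in the units of the state.
- r.get_obs(): the state, without advancing time (a new reading comes with each control period).
- optics.camera(name): name is "side" or "top" or "wrist"; returns a dict with "pixels" (400x640x3 uint8, blue, green, red), "mtx" (3x3 intrinsics, pixels), "dist" ([k1, k2, p1, p2, k3] as OpenCV has them; the pictures are not rectified), "cam_to_world" (4x4, takes a point from camera to world coordinates); the wrist camera has in their place "hand_eye" (4x4, takes a point from camera to tool coordinates, whose origin is the TCP and whose axes are the tool frame's). Camera axes: x right, y up, looking along -z (the intrinsics and any distortion apply to the point x, -y, -z); pixel columns grow to the right and rows downward; lengths in mm; the calibration is good to about 2 mm. A picture is of the moment at which its call begins: read the wrist's pose just before it. There is no depth.
- r.sign_off(): hands the job in, once; it reports no verdict.
The state is a dict: "time_s": time; "joint_pos": joint angles; "joint_velocities": joint speeds; "joint_efforts": joint torques, N m; "position": TCP position; "tool_rot": TCP orientation; "force": force on the tool from outside, world axes, zero at the start; "torque": the same for the moment, N m; "grip_width": opening from 0.0 (shut) to 1.0 (fully open).
Only numpy, scipy, OpenCV 4.12 (cv2) and the standard library are available. Lean on these libraries where they do the work, as an engineer would, in place of code of your own. Each camera call takes 0.05 s, during which the arm holds its last target. There are 200 camera calls.

## Working session

There is one attempt and no reset: what is moved stays moved. The work goes in short steps, Python scripts to look and compute and a tool call to move; the robot and the scene stay as the last step left them, time stands still between calls to the robot, and variables do not carry over. Pictures are saved under pics/ and viewed, about 8 in all and at most 12, crops included, and the job is handed in when it is done.

Besides the shell and the picture viewer there is one more tool, called after "Request:" by a JSON object that holds its "api" and its "payload", one argument or row to a line. apply_moves: Moves the arm, as the interface text tells. Its arguments: {"type":"object","properties":{"moves":{"type":"array","items":{"type":"number"}},"newtons":{"type":"number"}},"required":["moves"]}

```bash
mkdir -p pics; ls
cat > h.py <<'E'
import numpy as np, cv2, json
from cell import r, optics
from scipy.spatial.transform import Rotation as R
def snap(n,f):
    o=r.get_obs(); c=optics.camera(n); cv2.imwrite(f'pics/{f}.png',c['pixels'])
    M=c.get('cam_to_world')
    if M is None:
        T=np.eye(4);T[:3,:3]=R.from_quat(o['tool_rot']).as_matrix();T[:3,3]=o['position']
        M=T@np.array(c['hand_eye'])
    np.savez(f'pics/{f}.npz',K=c['mtx'],d=c['dist'],M=M); return c
def ray(f,p):
    z=np.load(f'pics/{f}.npz'); u=cv2.undistortPoints(np.array([[p]],float),z['K'],z['d'])[0,0]
    M=z['M']; return M[:3,3], M[:3,:3]@np.array([u[0],-u[1],-1])
def atz(f,p,h):
    o,d=ray(f,p); return o+d*(h-o[2])/d[2]
def tri(*fp):
    A=np.zeros((3,3));b=np.zeros(3);L=[]
    for f,p in fp:
        o,d=ray(f,p);d=d/np.linalg.norm(d);P=np.eye(3)-np.outer(d,d);A+=P;b+=P@o;L.append((P,o))
    x=np.linalg.solve(A,b); return x,[round(np.linalg.norm(P@(x-o)),1) for P,o in L]
def proj(f,X):
    z=np.load(f'pics/{f}.npz'); Y=(np.linalg.inv(z['M'])@np.r_[X,1])[:3]
    return cv2.projectPoints(np.array([[Y[0],-Y[1],-Y[2]]]),np.zeros(3),np.zeros(3),z['K'],z['d'])[0].ravel()
E
python3 - <<'E'
from h import *
for n in('side','top'): c=snap(n,n+'0')
a=cv2.imread('pics/side0.png');b=cv2.imread('pics/top0.png')
o=r.get_obs();print(o)
for n in('side0','top0'):print(np.load(f'pics/{n}.npz')['M'].round(2))
E
```

```text
pics
{'time_s': 0.1, 'joint_pos': array([-1.27629419e+00,  2.91230289e-01, -1.54045737e-01,  1.12671121e+00,
        1.39514792e-05,  1.43145575e+00]), 'joint_velocities': array([ 0.00066844, -0.00102827,  0.00230915,  0.00219684,  0.00170046,
       -0.00056858]), 'joint_efforts': array([ 1.90298997e-03, -5.37975705e+01,  3.31919861e+01,  9.28546448e-03,
       -1.92400421e-04, -8.68420898e-06]), 'position': array([ 220.56993285, -476.01415006,  255.78833354]), 'tool_rot': array([-0.69050767, -0.15260659,  0.6905631 , -0.15176626]), 'force': array([-0.38301419,  0.02058875, -0.32046167]), 'torque': array([ 0.00131107, -0.04115047, -0.05897954]), 'grip_width': 1.0034245937057087}
[[ 1.00000e+00  3.00000e-02 -8.00000e-02  4.49000e+02]
 [-9.00000e-02  4.50000e-01 -8.90000e-01 -1.08791e+03]
 [ 1.00000e-02  8.90000e-01  4.60000e-01  6.65490e+02]
 [ 0.00000e+00  0.00000e+00  0.00000e+00  1.00000e+00]]
[[ 1.00000e-02  1.00000e+00 -5.00000e-02  4.69400e+02]
 [-1.00000e+00  1.00000e-02 -3.00000e-02 -2.40300e+01]
 [-2.00000e-02  5.00000e-02  1.00000e+00  1.50526e+03]
 [ 0.00000e+00  0.00000e+00  0.00000e+00  1.00000e+00]]
```

View pics/top0.png

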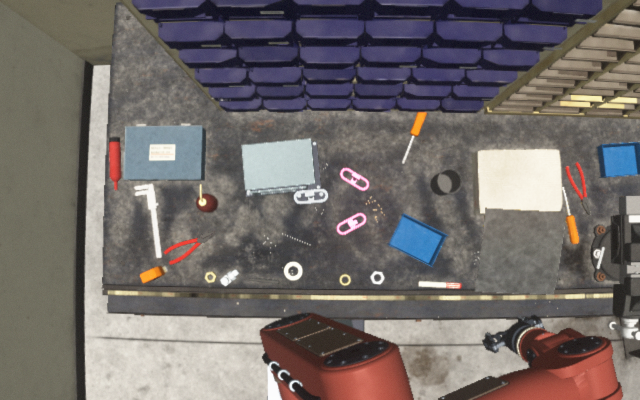

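View pics/side0.png

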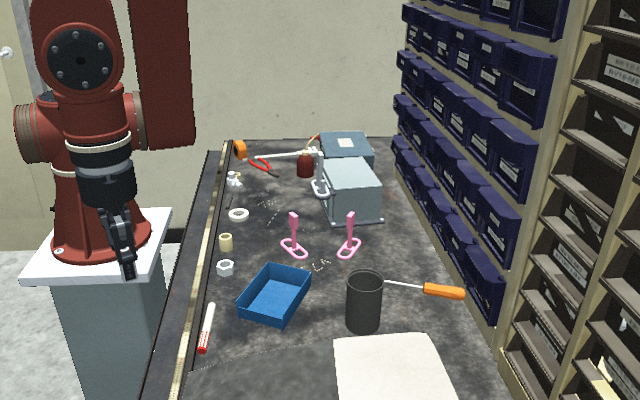

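The top view shows the grey housing at (280,165), with the bare steel loop on its front at (311,197). Two pink look-alikes lie at (354,180) and (351,223). The blue tray is at (417,240), the cup at (445,182) and the oil can at (206,203). The steel loop on the posts fits the description, so I'll confirm it in an enlarged crop.

Run:
```python
from h import *
a=cv2.imread('pics/side0.png')[140:260,270:400];b=cv2.imread('pics/top0.png')[125:275,190:460]
a=cv2.resize(a,None,fx=3,fy=3,interpolation=2);b=cv2.resize(b,None,fx=2.9,fy=2.9,interpolation=2)
cv2.imwrite('pics/ca.png',cv2.resize(cv2.imread('pics/side0.png')[140:230,290:390],None,fx=6,fy=6,interpolation=2)); cv2.imwrite('pics/cb.png',b)
for n,p,z in[('tab',(311,195),190),('tray',(417,240),45),('cup',(445,182),110),('oil',(206,203),100),('hous',(280,165),110)]:print(n,atz('top0',p,z).round())
```

```text
tab [563.  24. 190.]
tray [ 442. -284.   45.]
cup [ 608. -353.  110.]
oil [545. 330. 100.]
hous [654. 116. 110.]
```

View pics/cb.png

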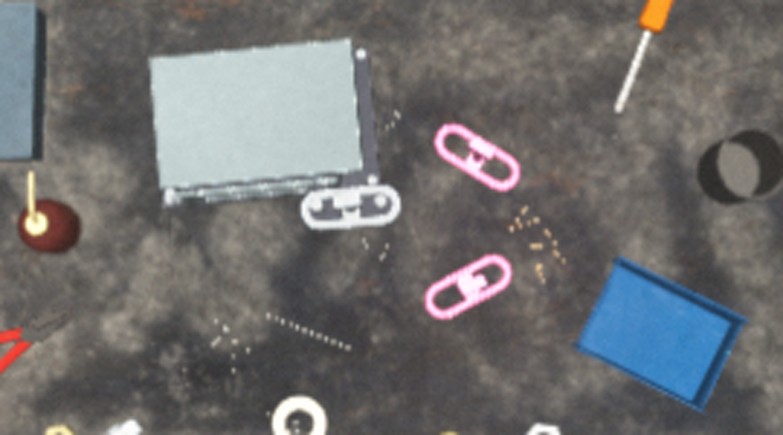

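View pics/ca.png

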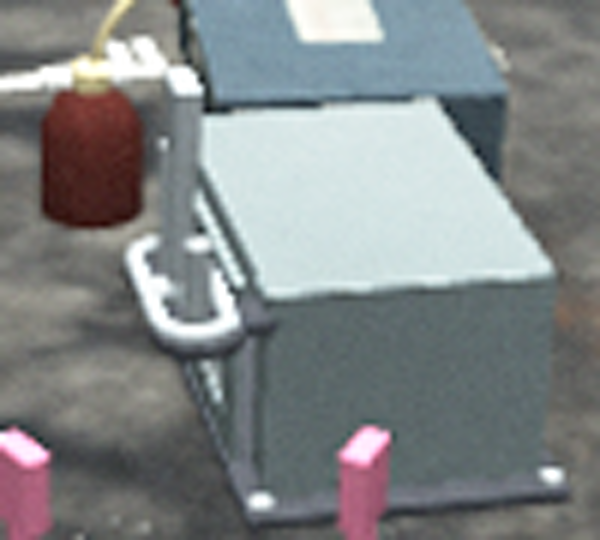

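```bash
cat >> h.py <<'E'
def plan(goal,yaw):
    """tool-frame shift to TCP goal and twist so tool y (jaw) is along world yaw (mod pi)"""
    o=r.get_obs();Q=R.from_quat(o['tool_rot']).as_matrix();d=Q.T@(np.array(goal)-o['position'])
    y=np.arctan2(Q[1,1],Q[0,1]); t=-(yaw-y); t=(t+np.pi/2)%np.pi-np.pi/2
    print('pos',o['position'].round(1),'jawyaw',round(y,3),'xaxis',Q[:,0].round(3),'shift m',(d/1000).round(4),'twist',round(t,3),'or +-pi','j6',o['joint_pos'][5].round(2),'t',o['time_s'],'F',o['force'].round(1),'g',o['grip_width'].round(3))
E
python3 - <<'E'
from h import *
f=lambda x,y:(190+(x+.5)/2.9-.5,125+(y+.5)/2.9-.5)
H=[atz('top0',f(*p),110) for p in[(150,58),(350,40),(360,172),(160,187)]]
print(np.array(H).round())
for i in range(4):
    e=H[(i+1)%4]-H[i];print(np.hypot(*e[:2]).round(),np.arctan2(e[1],e[0]).round(3))
T=[atz('top0',f(*p),45) for p in[(620,258),(745,320),(700,410),(577,347)]]
print(np.array(T).round(),np.mean(T,0).round())
for i in range(4):
    e=T[(i+1)%4]-T[i];print(np.hypot(*e[:2]).round(),np.arctan2(e[1],e[0]).round(3))
c=np.mean(H,0)
print(c, 'ring',atz('top0',f(350,207),113).round())
for h in (207,):
    print('side tabtop', atz('side0',(320.5,153.7),h).round())
print('posts',atz('top0',f(322,203),165),atz('top0',f(382,200),145))
ya=np.arctan2(*(H[0]-H[1])[:2]);ya=-ya;print(ya)
Rz=R.from_euler('z',ya).as_matrix()
print((c+Rz@[-99,-85,79]).round(1))
plan((560,25,260),ya)
E
```

```text
[[712. 228. 110.]
 [730.  30. 110.]
 [600.  19. 110.]
 [584. 216. 110.]]
199.0 -1.48
131.0 -3.058
197.0 1.651
129.0 0.097
[[ 520. -244.   45.]
 [ 457. -373.   45.]
 [ 366. -326.   45.]
 [ 429. -200.   45.]] [ 443. -286.   45.]
143.0 -2.024
103.0 2.674
141.0 1.104
101.0 -0.449
[656.77109896 123.40528024 110.        ] ring [566.  29. 113.]
side tabtop [565.  16. 207.]
posts [565.51002452  53.04401419 165.        ] [570.1519784   -2.87549586 145.        ]
0.0910930178461353
[565.9  29.8 189. ]Traceback (most recent call last):
  File "<stdin>", line 19, in <module>
  File "h.py", line 28, in plan
    print('pos',o['position'].round(1),'jawyaw',round(y,3),'xaxis',Q[:,0].round(3),'shift m',(d/1000).round(4),'twist',round(t,3),'or +-pi','j6',o['joint_pos'][5].round(2),'t',o['time_s'],'F',o['force'].round(1),'g',o['grip_width'].round(3))
                                                                                                                                                                                                                        ^^^^^^^^^^^^^^^^^^^^^
AttributeError: 'float' object has no attribute 'round'
```

```bash
sed -i "s/o\['grip_width'\].round(3)/o['grip_width']/" h.py
python3 - <<'E'
from h import *
plan((440,-80,270),0.088);plan((565,29,270),0.088)
print(optics.camera('wrist')['hand_eye'].round(2))
E
```

```text
pos [ 220.6 -476.   255.8] jawyaw -1.137 xaxis [-0.     0.001 -1.   ] shift m [-0.0138 -0.2671 -0.3656] twist -1.225 or +-pi j6 1.43 t 0.1 F [-0.4  0.  -0.3] g 1.0034245937057087
pos [ 220.6 -476.   255.8] jawyaw -1.137 xaxis [-0.     0.001 -1.   ] shift m [-0.0137 -0.3135 -0.5248] twist -1.225 or +-pi j6 1.43 t 0.1 F [-0.4  0.  -0.3] g 1.0034245937057087
[[   0.      0.31   -0.95 -118.53]
 [   1.     -0.     -0.     -0.77]
 [  -0.     -0.95   -0.31  -79.57]
 [   0.      0.      0.      1.  ]]
```

Request:
{"api": "apply_moves", "payload": {
  "moves": [0.085,-0.014,-0.29,-0.4,-1.225,0.085,-0.014,-0.29,-0.4,-1.225,0.085,-0.014,-0.29,-0.4,-1.225,0.085,-0.014,-0.29,-0.4,-1.225,0.085,-0.014,-0.29,-0.4,-1.225],
  "newtons": 60
}}

```text
time_s: 0.65
position: [342.9, -256.4, 263.3]
tool_rot: [0.586, 0.396, -0.586, 0.396]
force: [1.6, 0.6, 0.3]
grip_width: 0.998
```

Run:
```python
from h import *
plan((515,29,290),0.088)
```

```text
pos [ 342.9 -256.4  263.3] jawyaw -0.381 xaxis [ 0.     0.001 -1.   ] shift m [-0.0265  0.0535 -0.3289] twist -0.469 or +-pi j6 1.14 t 0.65 F [1.6 0.6 0.3] g 0.99833871691487
```

Request:
{"api": "apply_moves", "payload": {
  "moves": [0.085,-0.027,0.08,-0.34,-0.469,0.085,-0.027,0.08,-0.34,-0.469,0.085,-0.027,0.08,-0.34,-0.469,0.085,-0.027,0.08,-0.34,-0.469,0.085,-0.027,0.08,-0.34,-0.469]
}}

```text
time_s: 1.15
position: [486.2, -51.9, 282.8]
tool_rot: [0.477, 0.522, -0.477, 0.522]
force: [0.3, -0.0, -0.2]
grip_width: 0.997
```

Run:
```python
from h import *
plan((555,29,290),0.088)
```

```text
pos [486.2 -51.9 282.8] jawyaw 0.089 xaxis [ 0.  0. -1.] shift m [-0.0071  0.0758 -0.0745] twist 0.001 or +-pi j6 1.23 t 1.15 F [ 0.3 -0.  -0.2] g 0.9966596100421433
```

Request:
{"api": "apply_moves", "payload": {
  "moves": [0.085,-0.007,0.076,-0.075,0,0.085,-0.007,0.076,-0.075,0,0.085,-0.007,0.076,-0.075,0,0.085,-0.007,0.076,-0.075,0]
}}

```text
time_s: 1.55
position: [555.6, 30.8, 289.2]
tool_rot: [0.477, 0.523, -0.477, 0.522]
force: [0.2, -1.2, -0.3]
grip_width: 0.995
```

Run:
```python
from h import *
plan((566,29,195),0.088); snap('wrist','w1')
for n,X in [('tab',(566,29.8,189)),('tabtop',(566,29.8,207))]: print(n,proj('w1',X))
```

```text
pos [555.6  30.8 289.2] jawyaw 0.091 xaxis [-0.001  0.001 -1.   ] shift m [0.0942 0.0103 0.0028] twist 0.003 or +-pi j6 1.4 t 1.55 F [ 0.2 -1.2 -0.3] g 0.9950335827250476
tab [331.68997162 213.28999234]
tabtop [332.80311726 222.19467546]
```

View pics/w1.png

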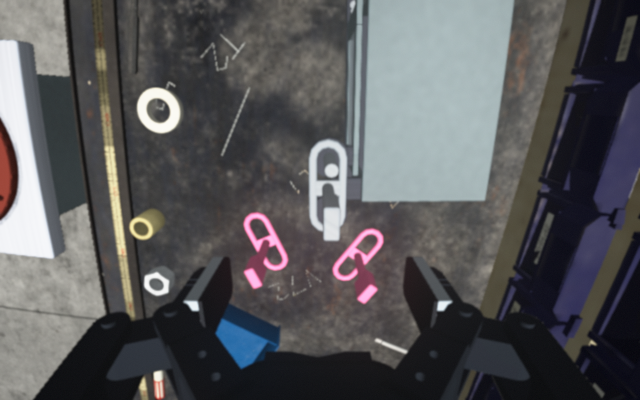

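The wrist view shows the bare steel loop round the posts, its tab top at about (332,224). My estimate projects to (333,222), so the two agree. The pink ones, at (265,245) and (360,260), lie free on the bench.

Run:
```python
from h import *
print(atz('w1',(331.8,224),207))
a=np.array([atz('w1',p,109) for p in[(328,140),(328.5,229)]]);print(a, np.arctan2(*(a[0]-a[1])[:2]))
b=cv2.imread('pics/w1.png')[130:260,270:400];cv2.imwrite('pics/cw.png',cv2.resize(b,None,fx=4,fy=4,interpolation=2))
```

```text
[565.43516206  28.34831581 207.        ]
[[561.06818907  75.68804881 109.        ]
 [571.24696632 -18.08313714 109.        ]] -0.1081257414381559
```

View pics/cw.png

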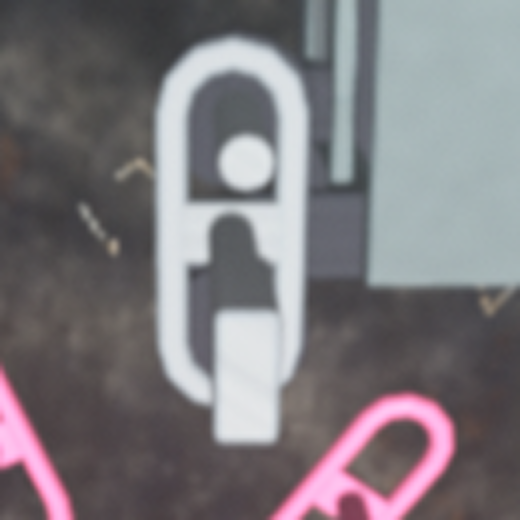

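Run:
```python
from h import *
print('post',atz('w1',(331.4,170.4),165))
plan((565.5,28.5,196),0.095)
```

```text
post [563.81573386  58.06964826 165.        ]
pos [554.8  29.7 289.3] jawyaw 0.09 xaxis [-0.001  0.    -1.   ] shift m [0.0932 0.0106 0.0022] twist -0.005 or +-pi j6 1.4 t 1.6 F [-0.7 -1.1 -0.4] g 0.9935490326445073
```

Request:
{"api": "apply_moves", "payload": {
  "moves": [0.06,0.025,0.0106,0.0022,-0.005,0.06,0.06,0.0106,0.0022,-0.005,0.06,0.093,0.0106,0.0022,-0.005,0.06,0.093,0.0106,0.0022,-0.005,0.06,0.093,0.0106,0.0022,-0.005]
}}

```text
time_s: 2.1
position: [564.8, 27.4, 197.0]
tool_rot: [0.476, 0.523, -0.477, 0.522]
force: [0.8, -0.1, -0.4]
grip_width: 0.701
```

Run:
```python
from h import *
plan((565.5,28.5,196),0.095)
```

```text
pos [564.8  27.4 197. ] jawyaw 0.094 xaxis [-0.002  0.    -1.   ] shift m [ 0.001   0.0008 -0.0011] twist -0.001 or +-pi j6 1.4 t 2.1 F [ 0.8 -0.1 -0.4] g 0.7010850513236486
```

Request:
{"api": "apply_moves", "payload": {
  "moves": [0.0,0.001,0.001,-0.001,0,0.0,0.001,0.001,-0.001,0,0.0,0.001,0.001,-0.001,0,0.0,0.001,0.001,-0.001,0,0.0,0.001,0.001,-0.001,0]
}}

```text
time_s: 2.6
position: [566.3, 28.3, 197.1]
tool_rot: [0.476, 0.523, -0.476, 0.523]
force: [-1.8, -0.3, 7.6]
grip_width: 0.135
```

Run:
```python
from h import *
plan((565.5,28.5,196),0.095)
```

```text
pos [566.3  28.3 197.1] jawyaw 0.094 xaxis [-0. -0. -1.] shift m [ 0.0011 -0.0007 -0.0002] twist -0.001 or +-pi j6 1.4 t 2.6 F [-1.8 -0.3  7.6] g 0.13508079960860242
```

Request:
{"api": "apply_moves", "payload": {
  "moves": [0.0,-0.015,0,0,0,0.0,-0.035,0,0,0,0.0,-0.06,0,0,0,0.0,-0.085,0,0,0,0.0,-0.1,0,0,0]
}}

```text
time_s: 3.1
position: [566.7, 28.5, 299.2]
tool_rot: [0.476, 0.522, -0.476, 0.524]
force: [0.8, -0.5, -1.4]
grip_width: 0.131
```

Run:
```python
from h import *
plan((565.5,28.5,296),0.095); snap('wrist','w2'); snap('side','s2')
a=cv2.imread('pics/w2.png')[100:400,180:480];b=cv2.imread('pics/s2.png')[60:260,220:420]
cv2.imwrite('pics/c2.png',np.hstack([cv2.resize(a,(400,400)),cv2.resize(b,(400,400))]))
```

```text
pos [566.7  28.5 299.2] jawyaw 0.094 xaxis [ 0.002 -0.    -1.   ] shift m [ 0.0032 -0.0012 -0.0001] twist -0.001 or +-pi j6 1.4 t 3.1 F [ 0.8 -0.5 -1.4] g 0.13083548162048317
```

View pics/c2.png

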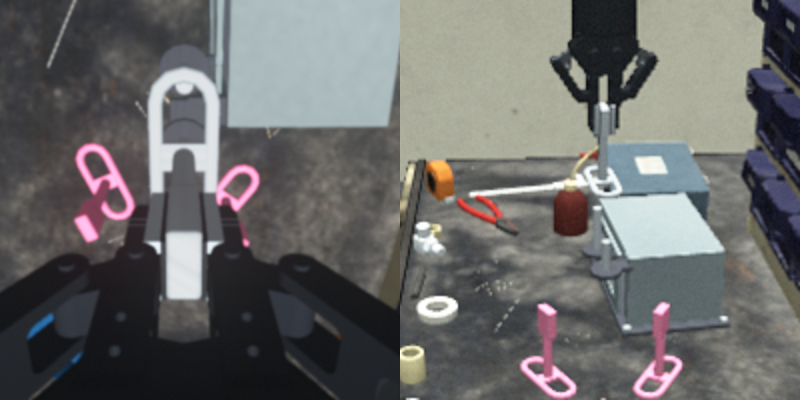

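The loop is lifted, held upright and well clear of both posts, and the door is shut. Next it goes to the tray.

Run:
```python
from h import *
plan((443,-286,260),-0.46)
```

```text
pos [567.3  28.4 299.3] jawyaw 0.094 xaxis [ 0.004 -0.001 -1.   ] shift m [ 0.039  -0.1534  0.3013] twist 0.554 or +-pi j6 1.4 t 3.2 F [ 0.1 -0.6 -1.2] g 0.12817099861327585
```

Request:
{"api": "apply_moves", "payload": {
  "moves": [0.0,0,-0.012,0.025,0.05,0.0,0,-0.03,0.06,0.15,0.0,0,-0.05,0.1,0.25,0.0,0,-0.07,0.14,0.35,0.0,0,-0.09,0.18,0.45]
}}

```text
time_s: 3.7
position: [493.3, -160.3, 298.0]
tool_rot: [0.582, 0.402, -0.581, 0.403]
force: [0.6, -0.4, -0.8]
grip_width: 0.13
```

Run:
```python
from h import *
plan((443,-286,250),-0.46)
```

```text
pos [ 493.3 -160.3  298. ] jawyaw -0.36 xaxis [ 0.002 -0.    -1.   ] shift m [ 0.0478 -0.003   0.1354] twist 0.1 or +-pi j6 1.47 t 3.7 F [ 0.6 -0.4 -0.8] g 0.13033529509606936
```

Request:
{"api": "apply_moves", "payload": {
  "moves": [0.0,0.01,-0.001,0.035,0.03,0.0,0.02,-0.002,0.07,0.07,0.0,0.035,-0.003,0.105,0.1,0.0,0.048,-0.003,0.135,0.1,0.0,0.048,-0.003,0.135,0.1]
}}

```text
time_s: 4.2
position: [440.8, -287.6, 247.0]
tool_rot: [-0.601, -0.373, 0.601, -0.371]
force: [-0.7, 1.1, -1.9]
grip_width: 0.132
```

Run:
```python
from h import *
plan((443,-286,96),-0.46); snap('wrist','w3'); snap('side','s3'); snap('top','t3')
a=cv2.imread('pics/w3.png');b=cv2.imread('pics/s3.png')[150:350,180:440]
cv2.imwrite('pics/c3.png',np.hstack([cv2.resize(a,(440,275))[:, :],cv2.resize(b,(357,275))]))
for X in [(520,-244,45),(457,-373,45),(366,-326,45),(429,-200,45)]: print(proj('w3',X),proj('s3',X))
```

```text
pos [ 440.8 -287.6  247. ] jawyaw -0.463 xaxis [-0.001  0.002 -1.   ] shift m [ 0.151   0.0015 -0.0023] twist -0.003 or +-pi j6 1.32 t 4.2 F [-0.7  1.1 -1.9] g 0.1318405282753582
[369.04727012 107.25108038] [310.59085741 270.35777458]
[363.77543641 236.25159323] [283.16682805 312.09984908]
[275.44583702 235.09133504] [236.39619315 298.53009072]
[269.78411057 108.51067376] [268.03748066 260.43393431]
```

View pics/c3.png

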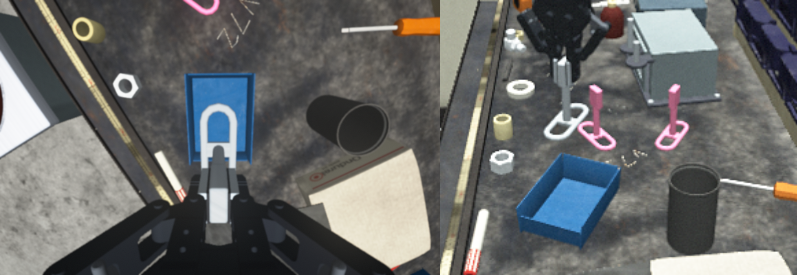

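The tray rim in the wrist view (corners about (270,106), (368,106), (361,237), (275,237)) matches the projection of my estimate. Lowering the loop.

Request:
{"api": "apply_moves", "payload": {
  "moves": [0.0,0.03,0.001,-0.002,0,0.0,0.065,0.001,-0.002,0,0.0,0.1,0.001,-0.002,0,0.0,0.13,0.001,-0.002,0,0.0,0.14,0.001,-0.002,0]
}}

```text
time_s: 4.85
position: [444.2, -281.3, 107.0]
tool_rot: [0.601, 0.375, -0.6, 0.372]
force: [-0.2, 0.1, -0.5]
grip_width: 0.128
```

Run:
```python
from h import *
plan((443,-286,94),-0.46)
```

```text
pos [ 444.2 -281.3  107. ] jawyaw -0.458 xaxis [-0.001  0.004 -1.   ] shift m [0.013  0.001  0.0048] twist 0.002 or +-pi j6 1.32 t 4.85 F [-0.2  0.1 -0.5] g 0.12777117878218847
```

Request:
{"api": "apply_moves", "payload": {
  "moves": [0.0,0.005,0.001,0.005,0,0.0,0.009,0.001,0.005,0,0.0,0.012,0.001,0.005,0,0.0,0.0125,0.001,0.005,0,0.0,0.0125,0.001,0.005,0]
}}

```text
time_s: 5.35
position: [443.2, -286.5, 95.2]
tool_rot: [0.601, 0.374, -0.6, 0.372]
force: [-0.3, 0.7, -1.7]
grip_width: 0.135
```

Run:
```python
from h import *
plan((443,-286,94),-0.46)
```

```text
pos [ 443.2 -286.5   95.2] jawyaw -0.458 xaxis [-0.     0.003 -1.   ] shift m [ 0.0012 -0.0004 -0.0004] twist 0.002 or +-pi j6 1.32 t 5.35 F [-0.3  0.7 -1.7] g 0.13475016466708548
```

Request:
{"api": "apply_moves", "payload": {
  "moves": [0.0,0.0015,0,0,0,0.02,0.0015,0,0,0,0.035,0.0015,0,0,0,0.05,0.0015,0,0,0,0.05,0.0015,0,0,0]
}}

```text
time_s: 5.85
position: [443.2, -286.5, 93.7]
tool_rot: [0.601, 0.374, -0.6, 0.372]
force: [0.2, 0.5, -0.4]
grip_width: 0.587
```

Request:
{"api": "apply_moves", "payload": {
  "moves": [0.06,0.001,0,0,0,0.06,0,0,0,0,0.06,-0.02,0,0,0,0.06,-0.055,0,0,0,0.06,-0.1,0,0,0]
}}

```text
time_s: 6.35
position: [442.3, -286.0, 193.5]
tool_rot: [0.601, 0.375, -0.6, 0.371]
force: [0.4, -0.7, -0.2]
grip_width: 0.699
```

Run:
```python
from h import *
plan((443,-286,250),-0.46); snap('wrist','w4')
cv2.imwrite('pics/c4.png',cv2.imread('pics/w4.png')[60:360,160:480])
```

```text
pos [ 442.3 -286.   193.5] jawyaw -0.458 xaxis [-0.003  0.005 -1.   ] shift m [-0.0565  0.0004 -0.0005] twist 0.002 or +-pi j6 1.31 t 6.35 F [ 0.4 -0.7 -0.2] g 0.6993541594709419
```

View pics/c4.png

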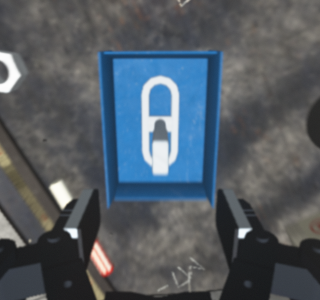

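The loop stands alone in the middle of the tray with its ring inside all four walls. Next is the door, starting with a view of the hinge from above.

Run:
```python
from h import *
plan((540,120,290),0.15)
```

```text
pos [ 445.1 -288.4  201.5] jawyaw -0.458 xaxis [ 0.005 -0.002 -1.   ] shift m [-0.0887 -0.095  -0.4083] twist -0.608 or +-pi j6 1.31 t 6.4 F [ 3.5 -1.9  7.6] g 0.7006580758594391
```

Request:
{"api": "apply_moves", "payload": {
  "moves": [0.06,-0.05,-0.02,-0.03,-0.1,0.06,-0.089,-0.095,-0.408,-0.608,0.06,-0.089,-0.095,-0.408,-0.608,0.06,-0.089,-0.095,-0.408,-0.608,0.06,-0.089,-0.095,-0.408,-0.608]
}}

```text
time_s: 6.9
position: [491.0, -67.7, 264.2]
tool_rot: [0.461, 0.535, -0.459, 0.539]
force: [1.0, -0.7, -0.3]
grip_width: 0.704
```

Run:
```python
from h import *
plan((540,120,290),0.15)
```

```text
pos [491.  -67.7 264.2] jawyaw 0.155 xaxis [ 0.006 -0.002 -1.   ] shift m [-0.0259  0.0776 -0.1778] twist 0.005 or +-pi j6 1.13 t 6.9 F [ 1.  -0.7 -0.3] g 0.7036547958772204
```

Request:
{"api": "apply_moves", "payload": {
  "moves": [0.06,-0.026,0.078,-0.178,0.005,0.06,-0.026,0.078,-0.178,0.005,0.06,-0.026,0.078,-0.178,0.005,0.06,-0.026,0.078,-0.178,0.005,0.06,-0.026,0.078,-0.178,0.005]
}}

```text
time_s: 7.4
position: [541.3, 125.3, 290.7]
tool_rot: [0.461, 0.535, -0.458, 0.54]
force: [0.9, -0.6, -0.2]
grip_width: 0.702
```

Run:
```python
from h import *
plan((563.5,58.5,156),0.2); snap('wrist','w5')
b=cv2.imread('pics/w5.png'); cv2.imwrite('pics/c5.png',cv2.resize(b[0:300,200:520],None,fx=2,fy=2,interpolation=2))
for n,X in [('hinge',(574,209,110)),('post',(563.5,58.5,165)),('corner',(584,216,110))]: print(n,proj('w5',X))
```

```text
pos [541.3 125.3 290.7] jawyaw 0.155 xaxis [ 0.008 -0.    -1.   ] shift m [0.1349 0.0105 0.0692] twist -0.045 or +-pi j6 1.51 t 7.4 F [ 0.9 -0.6 -0.2] g 0.7023629506589366
hinge [364.32997009 104.06477071]
post [329.53655741 271.56489644]
corner [376.14014701  98.24422551]
```

View pics/c5.png

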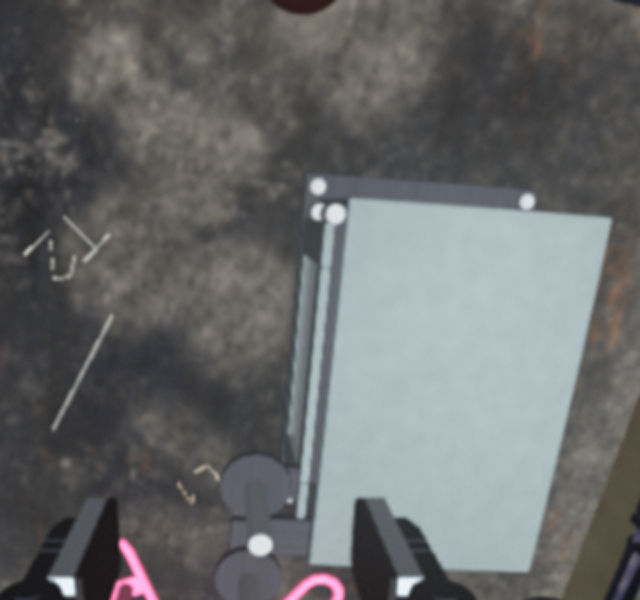

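The hinge pin cap is at (368,107) and the handle post top at (330,272). Predictions were (364,104) and (330,272), so both agree.

```bash
cat >> h.py <<'E'
def door():
    h=atz('w5',(367.8,106.8),108)[:2]; p=atz('w5',(329.8,272.3),165)[:2]
    return h,p
def pose(th,R0=None):
    h,p=door(); v=p-h; a=np.arctan2(v[1],v[0])-th; L=150
    return np.r_[h+L*np.array([np.cos(a),np.sin(a)]),156], a+np.pi/2
E
python3 - <<'E'
from h import *
h,p=door();print(h,p,np.linalg.norm(p-h)); 
for t in(0,.3,.6,.9,1.047): print(t,*pose(t))
q,y=pose(0);plan(np.r_[p,156],y)
E
```

```text
[578.10060463 207.08761135] [563.87232776  57.76649644] 149.99746405183515
0 [563.87208721  57.76397192 156.        ] -0.09499961240381616
0.3 [520.37942997  68.63810432 156.        ] -0.3949996124038162
0.6 [482.04283336  91.87951885 156.        ] -0.6949996124038162
0.9 [452.28679136 125.41212916 156.        ] -0.9949996124038161
1.047 [441.68059871 144.72109803 156.        ] -1.1419996124038159
pos [540.7 122.9 290.2] jawyaw 0.154 xaxis [ 0.007 -0.002 -1.   ] shift m [0.1344 0.0121 0.0675] twist 0.249 or +-pi j6 1.51 t 7.45 F [ 0.2 -0.5  0.3] g 0.7042434403643162
```

Request:
{"api": "apply_moves", "payload": {
  "moves": [0.06,0.02,0.006,0.034,0.12,0.06,0.05,0.0121,0.0675,0.22,0.06,0.08,0.0121,0.0675,0.22,0.06,0.08,0.0121,0.0675,0.22,0.06,0.08,0.0121,0.0675,0.22]
}}

```text
time_s: 7.95
position: [563.1, 57.3, 210.8]
tool_rot: [0.517, 0.481, -0.515, 0.485]
force: [1.0, -0.3, 0.5]
grip_width: 0.697
```

Run:
```python
from h import *
q,y=pose(0);plan(np.r_[door()[1],156],y+.04)
```

```text
pos [563.1  57.3 210.8] jawyaw -0.066 xaxis [ 0.006 -0.002 -1.   ] shift m [ 0.0548  0.0005 -0.0006] twist -0.011 or +-pi j6 1.61 t 7.95 F [ 1.  -0.3  0.5] g 0.6970625128356215
```

Request:
{"api": "apply_moves", "payload": {
  "moves": [0.06,0.02,0.0005,-0.0005,0,0.06,0.04,0.0005,-0.0005,0,0.06,0.055,0.0005,-0.0005,0,0.06,0.055,0.0005,-0.0005,0,0.04,0.055,0.0005,-0.0005,0]
}}

```text
time_s: 8.45
position: [564.6, 57.9, 157.6]
tool_rot: [0.518, 0.481, -0.515, 0.486]
force: [0.8, -0.1, -0.0]
grip_width: 0.544
```

Request:
{"api": "apply_moves", "payload": {
  "moves": [0.0,0,0,0,0,0.0,0,0,0,0,0.0,0,0,0,0,0.0,0,0,0,0,0.0,0,0,0,0],
  "newtons": 50
}}

```text
time_s: 8.95
position: [564.9, 58.0, 159.0]
tool_rot: [0.518, 0.481, -0.514, 0.486]
force: [-2.9, 0.5, 10.2]
grip_width: 0.125
```

Run:
```python
from h import *
for t in(.12,.25,.4,.55):
  q,y=pose(t);plan(q,y+.04)
```

```text
pos [564.9  58.  159. ] jawyaw -0.065 xaxis [ 0.009 -0.002 -1.   ] shift m [ 0.0028 -0.0189 -0.0013] twist 0.11 or +-pi j6 1.61 t 8.95 F [-2.9  0.5 10.2] g 0.1251636476059661
pos [564.9  58.  159. ] jawyaw -0.065 xaxis [ 0.009 -0.002 -1.   ] shift m [ 0.0026 -0.038  -0.0054] twist 0.24 or +-pi j6 1.61 t 8.95 F [-2.9  0.5 10.2] g 0.1251636476059661
pos [564.9  58.  159. ] jawyaw -0.065 xaxis [ 0.009 -0.002 -1.   ] shift m [ 0.0025 -0.059  -0.0132] twist 0.39 or +-pi j6 1.61 t 8.95 F [-2.9  0.5 10.2] g 0.1251636476059661
pos [564.9  58.  159. ] jawyaw -0.065 xaxis [ 0.009 -0.002 -1.   ] shift m [ 0.0023 -0.0787 -0.0241] twist 0.54 or +-pi j6 1.61 t 8.95 F [-2.9  0.5 10.2] g 0.1251636476059661
```

Request:
{"api": "apply_moves", "payload": {
  "moves": [0.0,0,-0.0095,0,0.05,0.0,0,-0.019,-0.001,0.11,0.0,0,-0.0285,-0.003,0.175,0.0,0,-0.038,-0.0055,0.24,0.0,0,-0.038,-0.0055,0.24]
}}

```text
time_s: 9.45
position: [527.2, 66.8, 159.1]
tool_rot: [0.573, 0.416, -0.568, 0.42]
force: [4.2, 3.4, -5.4]
grip_width: 0.12
```

```bash
cat >> h.py <<'E'
def ang():
    h,p=door();o=r.get_obs()['position'][:2];v=o-h;u=p-h
    print('theta',np.arctan2(u[1],u[0])-np.arctan2(v[1],v[0])-(0 if v[1]<0 or v[0]>0 else -0),'L',np.linalg.norm(v))
E
python3 - <<'E'
from h import *
ang()
for t in(.35,.45,.55,.65):
  q,y=pose(t);plan(q,y+.04)
E
```

```text
theta 0.2529252888650464 L 149.27733800453376
pos [527.2  66.8 159.1] jawyaw -0.306 xaxis [ 0.01  -0.001 -1.   ] shift m [ 0.003  -0.0146 -0.0006] twist 0.099 or +-pi j6 1.87 t 9.45 F [ 4.2  3.4 -5.4] g 0.11979888493806214
pos [527.2  66.8 159.1] jawyaw -0.306 xaxis [ 0.01  -0.001 -1.   ] shift m [ 0.0028 -0.0293 -0.0034] twist 0.199 or +-pi j6 1.87 t 9.45 F [ 4.2  3.4 -5.4] g 0.11979888493806214
pos [527.2  66.8 159.1] jawyaw -0.306 xaxis [ 0.01  -0.001 -1.   ] shift m [ 0.0027 -0.0437 -0.0077] twist 0.299 or +-pi j6 1.87 t 9.45 F [ 4.2  3.4 -5.4] g 0.11979888493806214
pos [527.2  66.8 159.1] jawyaw -0.306 xaxis [ 0.01  -0.001 -1.   ] shift m [ 0.0026 -0.0575 -0.0134] twist 0.399 or +-pi j6 1.87 t 9.45 F [ 4.2  3.4 -5.4] g 0.11979888493806214
```

The door follows the arc with low forces, so I'll continue.

Request:
{"api": "apply_moves", "payload": {
  "moves": [0.0,0,-0.0146,-0.0006,0.099,0.0,0,-0.0293,-0.0034,0.199,0.0,0,-0.0437,-0.0077,0.299,0.0,0,-0.0575,-0.0134,0.399,0.0,0,-0.0575,-0.0134,0.399]
}}

```text
time_s: 9.95
position: [477.1, 97.8, 159.1]
tool_rot: [0.646, 0.295, -0.638, 0.298]
force: [7.5, 0.6, -6.7]
grip_width: 0.119
```

Run:
```python
from h import *
ang()
for t in(.75,.85,.95,1.047):
  q,y=pose(t);plan(q,y+.04)
```

```text
theta 0.6510496811626716 L 148.77240534688542
pos [477.1  97.8 159.1] jawyaw -0.705 xaxis [ 0.012  0.    -1.   ] shift m [ 0.003  -0.0149 -0.0001] twist 0.1 or +-pi j6 2.33 t 9.95 F [ 7.5  0.6 -6.7] g 0.11947620383823605
pos [477.1  97.8 159.1] jawyaw -0.705 xaxis [ 0.012  0.    -1.   ] shift m [ 0.0029 -0.0296 -0.0029] twist 0.2 or +-pi j6 2.33 t 9.95 F [ 7.5  0.6 -6.7] g 0.11947620383823605
pos [477.1  97.8 159.1] jawyaw -0.705 xaxis [ 0.012  0.    -1.   ] shift m [ 0.0028 -0.0439 -0.0072] twist 0.3 or +-pi j6 2.33 t 9.95 F [ 7.5  0.6 -6.7] g 0.11947620383823605
pos [477.1  97.8 159.1] jawyaw -0.705 xaxis [ 0.012  0.    -1.   ] shift m [ 0.0027 -0.0574 -0.0127] twist 0.397 or +-pi j6 2.33 t 9.95 F [ 7.5  0.6 -6.7] g 0.11947620383823605
```

Request:
{"api": "apply_moves", "payload": {
  "moves": [0.0,0,-0.0149,-0.0001,0.1,0.0,0,-0.0296,-0.0029,0.19,0.0,0,-0.0439,-0.0072,0.28,0.0,0,-0.0574,-0.0127,0.36,0.0,0,-0.0574,-0.0127,0.36]
}}

```text
time_s: 10.45
position: [443.2, 145.2, 159.1]
tool_rot: [0.69, 0.175, -0.679, 0.178]
force: [7.1, -3.6, -8.6]
grip_width: 0.124
```

Run:
```python
from h import *
ang();q,y=pose(1.047);plan(q,y+.08)
snap('wrist','w6');snap('top','t6');snap('side','s6')
a=cv2.imread('pics/w6.png');b=cv2.imread('pics/s6.png')[110:350,200:500];c=cv2.imread('pics/t6.png')[100:300,180:480]
cv2.imwrite('pics/c6.png',np.vstack([np.hstack([cv2.resize(a,(400,250)),cv2.resize(b,(312,250))]),np.hstack([cv2.resize(c,(450,300)),np.zeros((300,262,3),np.uint8)])]))
```

```text
theta 1.0456365108380723 L 148.43869963113158
pos [443.2 145.2 159.1] jawyaw -1.066 xaxis [ 0.015 -0.001 -1.   ] shift m [ 0.0031 -0.0003  0.0016] twist -0.004 or +-pi j6 2.8 t 10.45 F [ 7.1 -3.6 -8.6] g 0.12411644650802757
```

View pics/c6.png

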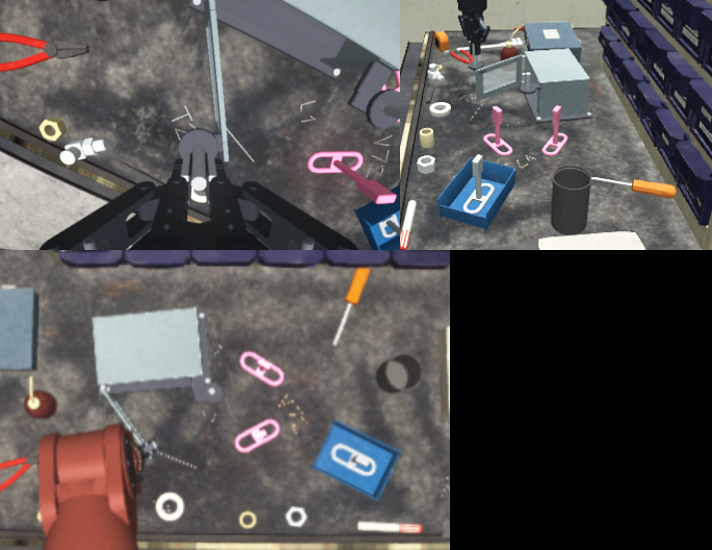

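The post is held between the pads and the door stands open at about 60°. The loop stands in the tray, and the can and cup are in place. I'll settle and check the speed before handing in.

Request:
{"api": "apply_moves", "payload": {
  "moves": [0.0,0,-0.0005,0,0,0.0,0,-0.0005,0,0,0.0,0,-0.0005,0,0,0.0,0,-0.0005,0,0,0.0,0,-0.0005,0,0]
}}

```text
time_s: 11.1
position: [444.0, 143.6, 159.1]
tool_rot: [0.689, 0.175, -0.679, 0.18]
force: [2.9, -4.7, -5.1]
grip_width: 0.121
```

Run:
```python
from h import *
ang(); o=r.get_obs(); v=np.abs(o['joint_velocities']).max(); print(v,o['force'],o['grip_width'])
h,p=door(); th=abs(o['position'][0]-443)<6 and abs(o['position'][1]-145)<6
if th and v<.05 and o['grip_width']>.08: print('sign',r.sign_off())
```

```text
theta 1.0337724778361181 L 148.3906075925969
0.0026902984773501492 [ 2.86752908 -4.74543452 -5.13949019] 0.12053643016463633
the job is handed in; nothing more can be done
sign None
```

The job is handed in at about 11 s of the 54 s allowed, with the gripper still holding the door open; the hand-in gave no verdict.

- **Loop:** I lifted the bare steel loop straight off both posts with the door shut. It was set down in the middle of the blue tray and let go, and a wrist picture taken after release shows its ring inside all four walls. The last side and top pictures show it still standing there.
- **Door:** I gripped the handle post from above at 50 N and swung it open. The tool position puts the door at about 1.034 rad, against an allowed 0.942 to 1.152. The arm was at rest (fastest joint 0.003 rad/s). The opening of about 10 mm shows the 12 mm post is still between the pads.
- **Oil can and cup:** they look unmoved in the last side and top pictures. I did not measure their positions again.

I found no failed checks. The one small disagreement is the tool's distance from the hinge, 148.4 mm against the given 150 mm, which is within the camera calibration error. The door angle comes from the tool position and the hinge I measured in the pictures, not from a door sensor. I also had no direct reading of the finger force on the door.

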